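# Prop the gauge case hood

### The job

The hood of the grey gauge case stands open on nothing but its stiff hinge. Swing the prop rod at the case's side up by its orange grip until its pin is under the yellow catch on the hood's edge, and let go; then take the hood by its black handle bar and ease it down until the catch sits on the pin. Leave everything released, and keep the blue mandrel standing in its stand.

Things in the scene. Friction and masses are not known exactly. Their poses are not given: they have to be found in the camera images.
- gauge_case: Fixed grey open case, 240 x 240 x 100 mm high, green hood hinged on its far rim. Origin: centre of its underside, on the work surface; x from front to hinge, y left, z up. In its frame (mm): hood hinge axis parallel to y through x 115, z 100. Prop rod pivot axis parallel to y through x -105, z 60; the rod swings in the plane y -160, outside the right wall.
- prop_rod (a joint): Rod's angle, rad: 0 level, pointing to case +x; grows as the free end rises (to 1.5); 1.10 is right under the catch. 158.7 mm from pivot to a crosspiece along case y: 10 mm steel pin inwards (y -160 to -130), 16 mm thick orange grip outwards (y -164 to -234; pinch from above near y -208, fingers closing along case x). Stiff pivot: stays where left, 1 to 3 N moves it.
- hood (a joint): Opening, rad: 0 shut (level, towards case -x), grows to 1.2; starts well above 0.60, where it rests on the rod. Black handle bar, 14 mm thick, parallel to the hinge, 275 mm from its axis, level with it when shut; free for y -40 to 40. Yellow catch on the right edge: inverted trough 20 mm wide, mouth 40; seated pin is 180 mm from the hinge axis. Stiff: stays where left, 1 to 4 N lowers it.
- drift_mandrel: Bystander: blue steel mandrel, 23 mm thick, 150 mm long, standing upright in a pocket of the dark iron stand next to the bright plug gauge. Origin: centre of its underside; z along its length.

How it is judged:
On the way:
1. the prop rod stands up under the catch (1.10 rad within 0.17) while the hood is still above it (more than 0.70 rad) (value of joint prop_rod between 0.93 and 1.27 rad and value of joint hood above 0.7 rad), for 0.2 s.
At the end, for the whole second after the job is handed in: The prop rod stands at 1.10 rad (within 0.08) with its pin in the catch, the hood rests on it, at rest at 0.60 rad (between 0.55 and 0.67, about 12 mm at the catch), and the blue mandrel stands upright in its stand (within 0.25 rad) (value of joint prop_rod between 1.02 and 1.18 rad and value of joint hood between 0.55 and 0.67 rad and velocity of joint hood between -0.05 and 0.05 rad/s and angle between drift_mandrel's own z axis and vertical below 0.25 rad); the robot touches nothing.
It fails at once if the blue mandrel is knocked over or pulled out of its stand (angle between drift_mandrel's own z axis and vertical above 0.35 rad or distance of drift_mandrel from where it was at the start of the episode above 0.03 m).
It also fails if it takes over 50 s, if anything falls off the work surface, if the arm or the gripper's body presses on something with over 40 N, if the wrist force passes 120 N, or if a joint passes its speed limit or range.

### The arm

A 6-joint arm with a two-finger parallel gripper is mounted at the origin on the work surface. World frame = base frame: x ahead of the robot, y to its left, z up, the work surface at z = 0. Lengths are in m, angles in rad, forces in N, time in s.
With the tool pointing down it reaches from about 0.35 to 0.775 m from the base axis. Payload 5.5 kg.
Tool frame: the origin (TCP) lies at the very end of the fingers, on their centre line; the grasp point (between the pads) lies 19 mm behind it (env.grip_depth is the distance from the TCP to the grasp point, in m); z points along the fingers, y is the direction in which the jaws open and shut (so a half turn about z gives the same grasp; the last joint's range is limited). The gripper opens to 85 mm and grips with 20 to 120 N. Pads are 22 mm wide; open, the fingers measure 114 mm over their backs; the gripper's body (76 mm by 85 mm) begins 54 mm behind the grasp point. The pads swing forward as they close: fully open they stand 13 mm farther back than shut.
Start: joints at [-1.32, 0.313, 0.046, 1.304, 0, 1.431], TCP at [0.219, -0.532, 0.231] pointing down, gripper open.
Joint ranges: [-2.76, 2.76], [-0.86, 1.69], [-1.03, 1.26], [-2.2, 2.34], [-1.47, 1.5], [-3.14, 3.14]. Speed limits (rad/s): [2.57, 2.57, 3.14, 3.14, 3.14, 3.14].

### API

Orientations are given as a unit quaternion [w, x, y, z].
In Python, from workcell import env gives the robot as it stands.
- The arm moves only by the tool step_arm, never from a script. Its argument "series" is a list of rows, each a list of 3 entries, a list of its own where there are three numbers: the shift along the world's x, y, z in cm, then the turn about the world's z in rad, then the closure in counts, from 0 (fully open) to 255 (shut). A call has 1 to 5 rows; each row is the pose to reach, as a shift and turn from the pose measured when the call began; what a row does not reach only later rows make up. A row lasts 1/8 s, in which the tool goes at most 62.5 mm and 10.7 degrees, less where a joint would pass 70% of its speed; a pose out of reach is approached as far as the arm can. A call with a gripper value outside its range is refused whole. The fingers move at their own pace and stop on an object; "newtons" is the grip in N (left out, the last holds). Time passes only in rows, so rows that repeat a pose let the fingers close. It gives the time, the measured TCP pose, the force and the opening at its end, in the units of the state.
- env.get_state(): the state, without advancing time (a new reading comes with each control period).
- env.read_camera(name): name is "scene" or "top"; returns a dict with "frame" (384x512x3 uint8, red, green, blue), "vertical_fov" (degrees; the focal length in pixels is half the picture's height over the tangent of half this angle, whatever the lens; pixels are square), "cx", "cy" (the principal point, pixels), "camera_from_world" (4x4, takes a point from world to camera coordinates). Camera axes: x right, y down, z forward; pixel columns grow to the right and rows downward; lengths in m; the calibration is good to about 2 mm. A picture is of the moment at which its call begins. There is no depth.
- env.hand_in(): hands the job in, once; it reports no verdict.
The state is a dict: "clock": time; "joint_pos": joint angles; "qvel": joint speeds; "tau": joint torques, N m; "tcp_pos": TCP position; "orientation": TCP orientation; "wrist_force": force on the tool from outside, world axes, zero at the start; "ft_torque": the same for the moment, N m; "finger_gap": finger opening in m.
Only numpy, scipy, OpenCV 4.12 (cv2) and the standard library are available. Lean on these libraries where they do the work, as an engineer would, in place of code of your own. Each camera call takes 0.05 s, during which the arm holds its last target.

## Working session

There is one attempt and no reset: what is moved stays moved. The work goes in short steps, Python scripts to look and compute and a tool call to move; the robot and the scene stay as the last step left them, time stands still between calls to the robot, and variables do not carry over. Pictures are saved under pics/ and viewed, and the job is handed in when it is done.

Besides the shell and the picture viewer there is one more tool, called after "Call:" by a JSON object that holds its "api" and its "payload". step_arm: Moves the arm, as the interface text tells. Its arguments: {"type":"object","properties":{"series":{"type":"array"},"newtons":{"type":"number"}},"required":["series"]}

```bash
ls; mkdir -p pics
python3 - <<'E'
from workcell import env
import cv2,numpy as np
for n in ("scene","top"):
    c=env.read_camera(n)
    cv2.imwrite(f"pics/{n}0.png",c["frame"][:,:,::-1])
    print(n,c["vertical_fov"],c["cx"],c["cy"],np.round(c["camera_from_world"],4).tolist())
s=env.get_state();print(s)
E
```

```text
pics
scene 50.757069736121856 259.5631707072022 184.5324613591842 [[-0.883, 0.4693, -0.0046, 0.3748], [0.3753, 0.7003, -0.6073, -0.3332], [-0.2818, -0.5379, -0.7945, 1.4372], [0.0, 0.0, 0.0, 1.0]]
top 57.469858967892904 251.6102744770433 195.18292929985589 [[0.005, -0.9997, 0.0231, 0.2331], [-0.996, -0.0071, -0.0888, 0.545], [0.089, -0.0225, -0.9958, 1.039], [0.0, 0.0, 0.0, 1.0]]
{'clock': 0.1, 'joint_pos': array([-1.31960282e+00,  3.13930893e-01,  4.50897498e-02,  1.30361364e+00,
       -4.67899811e-06,  1.43121456e+00]), 'qvel': array([-0.00015431, -0.00304289,  0.00139621, -0.00086631,  0.00030377,
       -0.00143825]), 'tau': array([ 2.57321371e-03, -4.81725097e+01,  2.99244064e+01,  1.28087652e-02,
       -1.20977970e-04, -1.85231090e-05]), 'tcp_pos': array([ 0.21890394, -0.53120079,  0.23049371]), 'orientation': array([-8.27805495e-04,  9.80972147e-01,  1.94146747e-01, -4.85875655e-05]), 'wrist_force': array([0.08095719, 0.09147248, 0.14675261]), 'ft_torque': array([ 0.00232534,  0.06806846, -0.01519256]), 'finger_gap': 0.08519059819737682}
```

View pics/scene0.png

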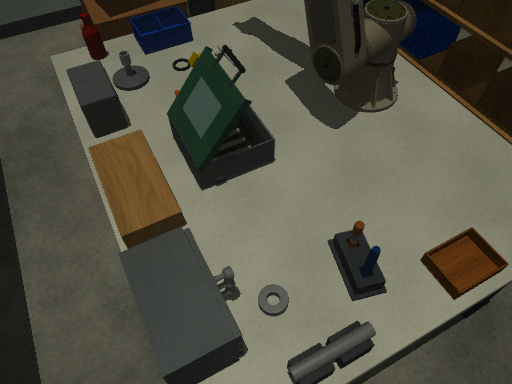

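View pics/top0.png

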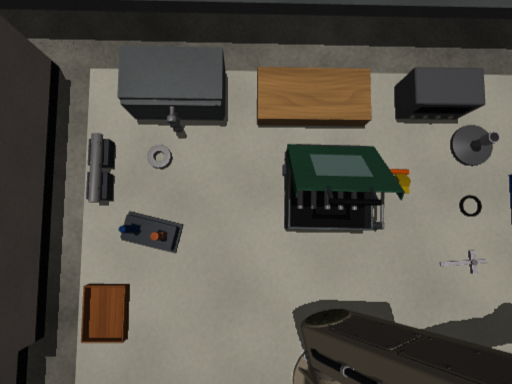

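The case sits right of centre in the top view (about 285–385, 145–232), hinge away from the robot. The mandrel is far off to the left (about 122, 229). I'll zoom in.

Run:
```python
import cv2
t=cv2.imread("pics/top0.png")[130:250,270:430]; s=cv2.imread("pics/scene0.png")[35:195,155:285]
cv2.imwrite("pics/t1.png",cv2.resize(cv2.convertScaleAbs(t,alpha=1.7),None,fx=5,fy=5,interpolation=cv2.INTER_CUBIC))
cv2.imwrite("pics/s1.png",cv2.resize(cv2.convertScaleAbs(s,alpha=1.7),None,fx=3.75,fy=3.75,interpolation=cv2.INTER_CUBIC))
```

```text
(no output)
```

View pics/t1.png

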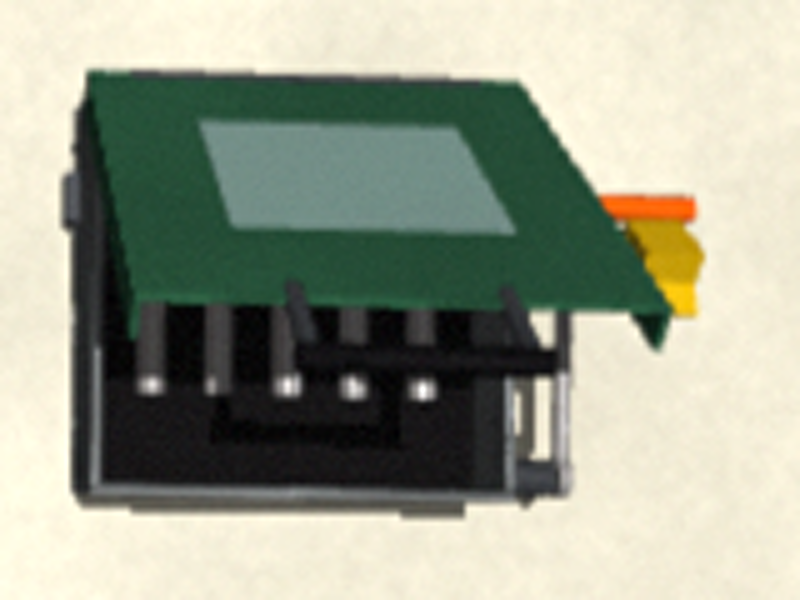

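View pics/s1.png

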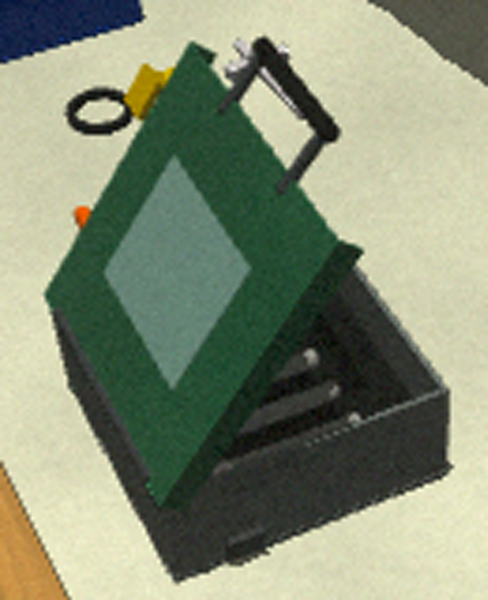

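Crop readings: the front rim corners are at about (80,497) and (515,492), and the hood's hinge edge runs from (88,73) to (520,82). The orange grip covers (605–695, 196–220) and the black bar (295–560, 360). Next step is to cast rays from these.

```bash
cat > h.py <<'E'
import numpy as np,cv2
from workcell import env
def cam(n,c=None):
    c=c or env.read_camera(n); f=192/np.tan(np.radians(c["vertical_fov"]/2)); T=np.array(c["camera_from_world"])
    return c,f,T
def ray(C,u,v):
    c,f,T=C; R=T[:3,:3]; o=-R.T@T[:3,3]; d=R.T@np.array([(u-c["cx"])/f,(v-c["cy"])/f,1]); return o,d/np.linalg.norm(d)
def onplane(C,u,v,n,p0):
    o,d=ray(C,u,v); n=np.array(n,float); return o+d*((np.array(p0)-o)@n/(d@n))
def onz(C,u,v,z): return onplane(C,u,v,[0,0,1],[0,0,z])
def proj(C,p):
    c,f,T=C; q=T[:3,:3]@np.array(p)+T[:3,3]; return np.array([c["cx"]+f*q[0]/q[2],c["cy"]+f*q[1]/q[2]])
def tri(r):
    A=0;b=0
    for o,d in r:
        P=np.eye(3)-np.outer(d,d); A=A+P; b=b+P@o
    p=np.linalg.solve(A,b); return p,[np.linalg.norm(np.cross(p-o,d)) for o,d in r]
def t5(x,y): return 270+(x+.5)/5-.5,130+(y+.5)/5-.5
def s5(x,y): return 155+(x+.5)/3.75-.5,35+(y+.5)/3.75-.5
E
python3 - <<'E'
from h import *
T=cam("top");S=cam("scene")
for n,x,y,z in [("FL",78,492,.1),("FR",513,490,.1),("hingeL",88,72,.105),("hingeR",520,82,.105)]:
    print(n,onz(T,*t5(x,y),z))
for n,x,y,z in [("FL",447,393,.1),("FLbottom",447,470,0),("BLbot",178,578,0),("BRrim",55,310,.1),("BLrim",175,510,.1)]:
    print(n,onz(S,*s5(x,y),z))
for n,a,b in [("barL",(298,362),(330,133)),("barR",(558,362),(262,45)),("grip end",(690,208),(82,216)),("hoodFL",(132,298),(340,240)),("hoodFR",(668,312),(195,45))]:
    print(n,tri([ray(T,*t5(*a)),ray(S,*s5(*b))]))
E
```

```text
FL [0.44542321 0.14408843 0.1       ]
FR [ 0.44774326 -0.10036236  0.1       ]
hingeL [0.68240416 0.13816973 0.105     ]
hingeR [ 0.67920737 -0.10851361  0.105     ]
FL [0.45051608 0.13699136 0.1       ]
FLbottom [0.44403836 0.13021108 0.        ]
BLbot [6.81615386e-01 1.28087865e-01 1.11022302e-16]
BRrim [ 0.68218275 -0.09117243  0.1       ]
BLrim [0.67863022 0.14546841 0.1       ]
barL (array([0.50560193, 0.07095386, 0.31373007]), [np.float64(0.002358663573262384), np.float64(0.0023586635732622883)])
barR (array([ 0.50455595, -0.04329661,  0.31316426]), [np.float64(0.00013949922817691737), np.float64(0.00013949922817698703)])
grip end (array([ 0.61364475, -0.21950451,  0.07385946]), [np.float64(0.0012140517368031804), np.float64(0.0012140517368030652)])
hoodFL (array([0.53536754, 0.14060684, 0.28723261]), [np.float64(0.0013572073636050005), np.float64(0.0013572073636050012)])
hoodFR (array([ 0.53077157, -0.10732591,  0.28351855]), [np.float64(0.0009218407956892967), np.float64(0.000921840795689476)])
```

Run:
```python
from h import *
T=cam("top");S=cam("scene")
for z in (.06,.07,.08):
    for p in [(690,208),(650,208)]: print(z,p,onz(T,*t5(*p),z))
print("grip S on y=-.2195",onplane(S,*s5(82,216),[0,1,0],[0,-.2195,0]))
print("catch outer", [onz(T,*t5(*p),.25) for p in [(700,255),(693,312),(635,235)]])
print(ray(T,0,0)[0],ray(S,0,0)[0])
```

```text
0.06 (690, 208) [ 0.61486216 -0.22532056  0.06      ]
0.06 (650, 208) [ 0.61465383 -0.20134218  0.06      ]
0.07 (690, 208) [ 0.61323439 -0.22054864  0.07      ]
0.07 (650, 208) [ 0.61302811 -0.19680588  0.07      ]
0.08 (690, 208) [ 0.61160662 -0.21577672  0.08      ]
0.08 (650, 208) [ 0.61140238 -0.19226958  0.08      ]
grip S on y=-.2195 [ 0.61475107 -0.2195      0.07478696]
catch outer [array([ 0.56110848, -0.13872117,  0.25      ]), array([ 0.53349825, -0.13434554,  0.25      ]), array([ 0.57056269, -0.10742283,  0.25      ])]
[0.4492125  0.26029348 1.0776485 ] [0.86101092 0.83053999 0.94118128]
```

Call:
{"api": "step_arm", "payload": {"series": [[[5, 4, 0], 0.18, 0], [[10, 8, 0], 0.36, 0], [[15, 12, 0], 0.54, 0], [[20, 15, 0], 0.72, 0], [[25, 18, -1], 0.9, 0]], "newtons": 20}}

```text
clock: 0.92
tcp_pos: [0.471, -0.3506, 0.2219]
orientation: [0.001, 0.797, 0.604, -0.0]
wrist_force: [0.9, -0.5, -0.2]
finger_gap: 0.0854
```

Call:
{"api": "step_arm", "payload": {"series": [[[5, 0, -1], 0.1, 0], [[10, 2, -3], 0.2, 0], [[14.2, 6, -5], 0.27, 0], [[14.2, 11, -7], 0.27, 0], [[14.2, 15.2, -7], 0.27, 0]]}}

```text
clock: 1.55
tcp_pos: [0.612, -0.1959, 0.1488]
orientation: [-0.001, 0.708, 0.706, -0.001]
wrist_force: [-0.6, 0.0, 0.0]
finger_gap: 0.0851
```

Run:
```python
from h import *
for n,b in (("top",(130,270)),("scene",(35,155))):
    c=env.read_camera(n); f=c["frame"][b[0]:b[0]+150,b[1]:b[1]+160,::-1]
    cv2.imwrite(f"pics/{n}2.png",cv2.resize(cv2.convertScaleAbs(f,alpha=1.7),None,fx=4,fy=4,interpolation=cv2.INTER_CUBIC))
s=env.get_state();print(s["tcp_pos"],s["orientation"],s["wrist_force"])
```

```text
[ 0.61248625 -0.19379432  0.15108458] [-7.15378161e-04  7.06632460e-01  7.07580417e-01  9.06434718e-05] [ 0.1307543  -0.3759779   0.30134404]
```

View pics/top2.png

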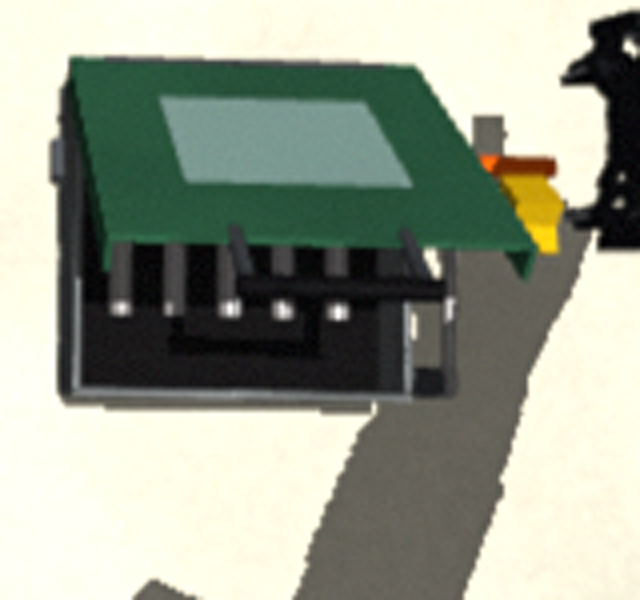

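View pics/scene2.png

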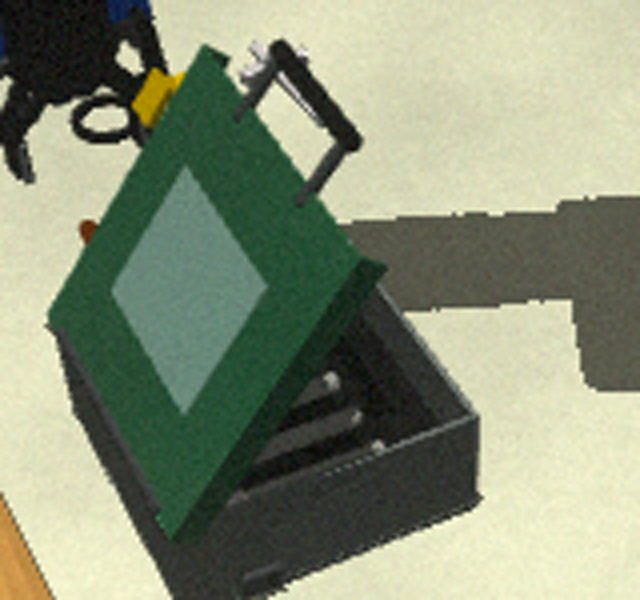

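The scene is unchanged, and the open fingers hang outside the yellow catch, straddling the orange grip in x. Next I descend and close gently.

Call:
{"api": "step_arm", "payload": {"series": [[[0.1, -0.4, -3], 0, 0], [[0.1, -0.4, -6], 0, 0], [[0.1, -0.4, -8.5], 0, 0], [[0.1, -0.4, -10], 0, 0], [[0.1, -0.4, -10], 0, 0]]}}

```text
clock: 2.28
tcp_pos: [0.6128, -0.198, 0.0501]
orientation: [-0.002, 0.707, 0.707, -0.0]
wrist_force: [0.8, 0.0, 0.0]
finger_gap: 0.0851
```

Call:
{"api": "step_arm", "payload": {"series": [[[0, 0, 0], 0, 80], [[0, 0, 0], 0, 120], [[0, 0, 0], 0, 150], [[0, 0, 0], 0, 160], [[0, 0, 0], 0, 160]], "newtons": 20}}

```text
clock: 2.9
tcp_pos: [0.6128, -0.1979, 0.0502]
orientation: [-0.002, 0.707, 0.707, -0.0]
wrist_force: [-0.3, -0.2, -0.0]
finger_gap: 0.0316
```

Call:
{"api": "step_arm", "payload": {"series": [[[0, 0, 0], 0, 180], [[0, 0, 0], 0, 195], [[0, 0, 0], 0, 210], [[0, 0, 0], 0, 225], [[0, 0, 0], 0, 225]], "newtons": 20}}

```text
clock: 3.52
tcp_pos: [0.6136, -0.198, 0.0505]
orientation: [-0.001, 0.707, 0.707, 0.0]
wrist_force: [4.8, -0.3, -1.9]
finger_gap: 0.0155
```

Run:
```python
from h import *
for n,b in (("top",(130,270)),("scene",(35,155))):
    c=env.read_camera(n); f=c["frame"][b[0]:b[0]+150,b[1]:b[1]+160,::-1]
    cv2.imwrite(f"pics/{n}3.png",cv2.resize(cv2.convertScaleAbs(f,alpha=1.7),None,fx=4,fy=4,interpolation=cv2.INTER_CUBIC))
s=env.get_state();print(s["tcp_pos"],s["finger_gap"],s["wrist_force"])
```

```text
[ 0.61362135 -0.19797782  0.05046798] 0.015072499272482583 [ 5.33936872 -0.33542228 -1.87587863]
```

View pics/top3.png

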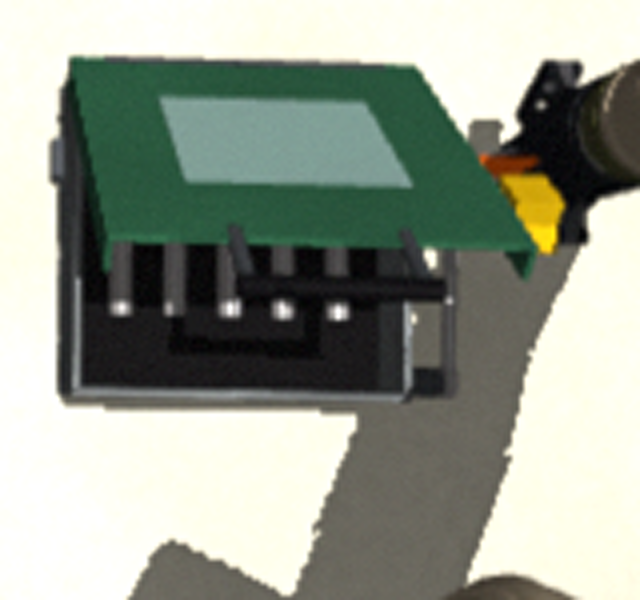

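Grip pinched (gap 15 mm). Swinging it up along the arc.

Call:
{"api": "step_arm", "payload": {"series": [[[-0.05, 0, 0.6], 0, 225], [[-0.15, 0, 1.26], 0, 225], [[-0.27, 0, 1.96], 0, 225], [[-0.44, 0, 2.66], 0, 225], [[-0.44, 0, 2.66], 0, 225]], "newtons": 25}}

```text
clock: 4.25
tcp_pos: [0.6087, -0.1978, 0.0778]
orientation: [-0.001, 0.707, 0.707, 0.0]
wrist_force: [0.4, 1.1, -0.9]
finger_gap: 0.0156
```

Call:
{"api": "step_arm", "payload": {"series": [[[-0.34, 0, 1.14], 0, 225], [[-0.76, 0, 2.25], 0, 225], [[-1.26, 0, 3.33], 0, 225], [[-1.85, 0, 4.37], 0, 225], [[-1.85, 0, 4.37], 0, 225]]}}

```text
clock: 4.88
tcp_pos: [0.5895, -0.1977, 0.1227]
orientation: [-0.001, 0.707, 0.707, 0.0]
wrist_force: [1.7, 2.7, 0.5]
finger_gap: 0.015
```

Call:
{"api": "step_arm", "payload": {"series": [[[-0.66, 0, 0.99], 0, 225], [[-1.4, 0, 1.92], 0, 225], [[-2.2, 0, 2.8], 0, 225], [[-3.0, 0, 3.56], 0, 225], [[-3.0, 0, 3.56], 0, 225]]}}

```text
clock: 5.5
tcp_pos: [0.5594, -0.1973, 0.1597]
orientation: [-0.001, 0.707, 0.707, 0.001]
wrist_force: [2.6, 4.9, 2.5]
finger_gap: 0.0152
```

Run:
```python
from h import *
for n,b in (("top",(130,270)),("scene",(35,155))):
    c=env.read_camera(n); f=c["frame"][b[0]:b[0]+150,b[1]:b[1]+160,::-1]
    cv2.imwrite(f"pics/{n}4.png",cv2.resize(cv2.convertScaleAbs(f,alpha=1.7),None,fx=4,fy=4,interpolation=cv2.INTER_CUBIC))
s=env.get_state();print(s["tcp_pos"],s["finger_gap"],s["wrist_force"])
```

```text
[ 0.55980334 -0.19726094  0.15937116] 0.015197592474816588 [2.27055404 4.35082102 2.8231113 ]
```

View pics/top4.png

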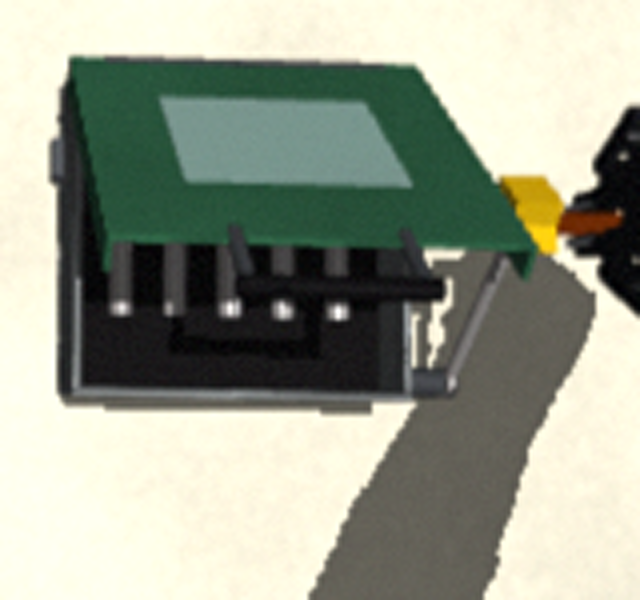

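View pics/scene4.png

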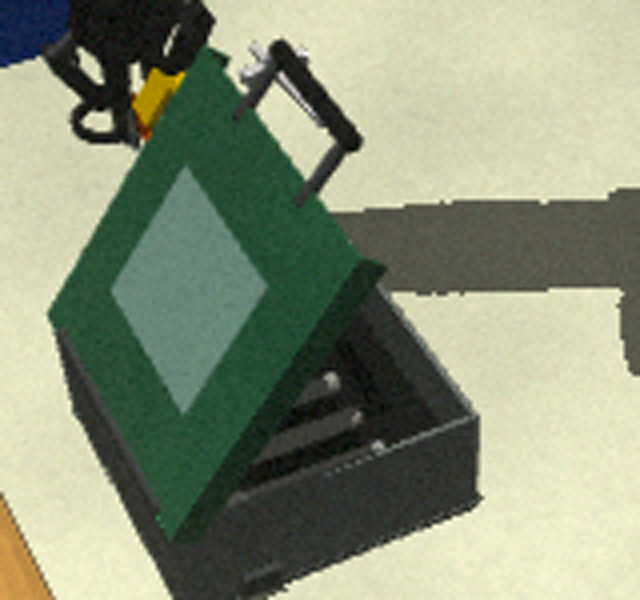

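The rod is following the arc at about 0.85 rad and the hood hasn't moved. Continuing to 1.10.

Call:
{"api": "step_arm", "payload": {"series": [[[-0.86, 0.05, 0.7], 0, 225], [[-1.9, 0.1, 1.43], 0, 225], [[-2.58, 0.1, 1.84], 0, 225], [[-3.28, 0.1, 2.22], 0, 225], [[-3.28, 0.1, 2.22], 0, 225]]}}

```text
clock: 6.22
tcp_pos: [0.5272, -0.1967, 0.183]
orientation: [0.0, 0.707, 0.707, 0.001]
wrist_force: [3.3, 1.4, 6.3]
finger_gap: 0.0153
```

Run:
```python
from h import *
C={}
for n,b in (("top",(130,270)),("scene",(35,155))):
    c=env.read_camera(n); f=c["frame"][b[0]:b[0]+120,b[1]:b[1]+160,::-1]
    cv2.imwrite(f"pics/{n}5.png",cv2.resize(cv2.convertScaleAbs(f,alpha=1.7),None,fx=5,fy=5,interpolation=cv2.INTER_CUBIC))
s=env.get_state();print(s["tcp_pos"],s["finger_gap"],s["wrist_force"])
```

```text
[ 0.52744013 -0.19667854  0.18278018] 0.015190951518061204 [3.66774217 2.23562854 6.67620089]
```

View pics/top5.png

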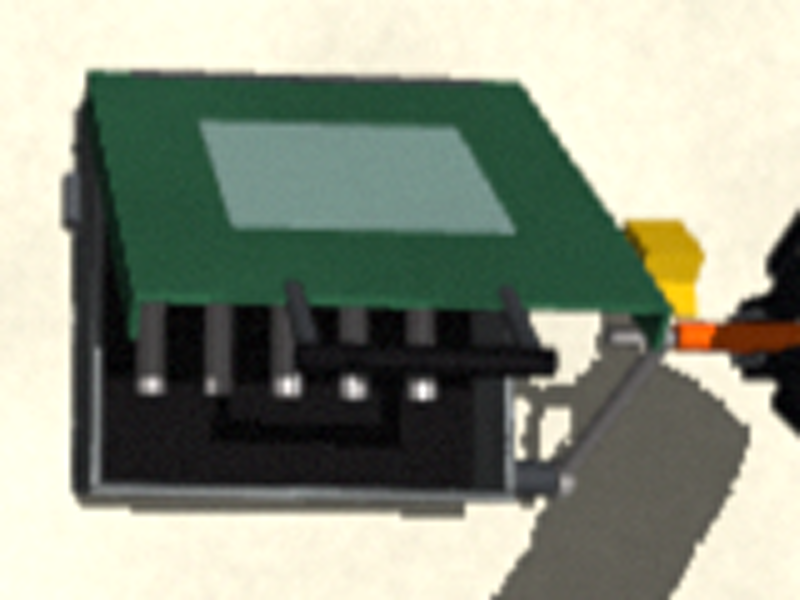

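Run:
```python
from h import *
T=cam("top")
for y,p in [(-.149,(680,337)),(-.165,(700,337)),(-.13,(640,338))]:
    a=onplane(T,*t5(*p),[0,1,0],[0,y,0]); print(y,a, onz(T,*t5(*p),.2))
print("pivot",onz(T,*t5(545,480),.06),onz(T,*t5(565,480),.06),"handle",onplane(T,*t5(430,362),[0,0,1],[0,0,.313]))
for z in (.195,.2,.205):print(onz(T,*t5(690,337),z))
s=env.get_state();print(s["wrist_force"],s["tcp_pos"])
```

```text
-0.149 [ 0.52538598 -0.149       0.20439303] [ 0.52576918 -0.15105901  0.2       ]
-0.165 [ 0.52650683 -0.165       0.19237125] [ 0.52584076 -0.16133509  0.2       ]
-0.13 [ 0.52501779 -0.13        0.20113814] [ 0.52511623 -0.13050679  0.2       ]
pivot [ 0.45359287 -0.13411192  0.06      ] [ 0.45365276 -0.14589714  0.06      ] handle [0.50407439 0.01365242 0.313     ]
[ 0.52624131 -0.15856912  0.195     ]
[ 0.52580496 -0.15619636  0.2       ]
[ 0.52536861 -0.1538236   0.205     ]
[3.89397589 1.6073327  6.74267981] [ 0.52750823 -0.19667402  0.18271593]
```

Run:
```python
import numpy as np
from scipy.optimize import least_squares as L
P=np.array([(.6142,.0505),(.6087,.0778),(.5895,.1227),(.5598,.1594),(.5275,.1827)])
f=lambda q:np.hypot(*(P-q[:2]).T)-(q[2] if len(q)>2 else .1587)
for q0 in ([.457,.04],[.457,.04,.1587]):
    r=L(f,q0);q=r.x;print(q,r.fun*1e3,np.arctan2(P[:,1]-q[1],P[:,0]-q[0]))
```

```text
[0.45478461 0.04072532] [ 1.01477791 -0.38234848 -1.00382202 -0.23261423  0.81281641] [0.06123915 0.2363741  0.54664808 0.84638593 1.09745899]
[0.44176937 0.03229205 0.17323881] [ 0.15050137 -0.21623783 -0.03968111  0.21914559 -0.1137278 ] [0.10520593 0.26614842 0.5491806  0.82241059 1.05273734]
```

Both estimates put the rod at about 1.10 rad. Releasing, then backing out along -y.

Call:
{"api": "step_arm", "payload": {"series": [[[0, 0, 0], 0, 200], [[0, 0, 0], 0, 150], [[0, 0, 0], 0, 80], [[0, 0, 0], 0, 0], [[0, 0, 0], 0, 0]]}}

```text
clock: 7.0
tcp_pos: [0.5273, -0.1967, 0.1825]
orientation: [0.0, 0.707, 0.707, 0.001]
wrist_force: [-0.1, -0.1, 0.4]
finger_gap: 0.0855
```

Call:
{"api": "step_arm", "payload": {"series": [[[0, 0, 0], 0, 0], [[0, -3, 0], 0, 0], [[0, -7, 0], 0, 0], [[0, -10, 3], 0, 0], [[0, -10, 6], 0, 0]]}}

```text
clock: 7.62
tcp_pos: [0.5269, -0.2988, 0.2425]
orientation: [-0.0, 0.708, 0.706, 0.001]
wrist_force: [0.2, -0.1, 0.8]
finger_gap: 0.0854
```

Run:
```python
from h import *
C={}
for n,b in (("top",(130,270)),("scene",(35,155))):
    c=env.read_camera(n); f=c["frame"][b[0]:b[0]+120,b[1]:b[1]+160,::-1]
    cv2.imwrite(f"pics/{n}6.png",cv2.resize(cv2.convertScaleAbs(f,alpha=1.7),None,fx=5,fy=5,interpolation=cv2.INTER_CUBIC))
s=env.get_state();print(s["tcp_pos"],s["finger_gap"],s["wrist_force"])
```

```text
[ 0.52857358 -0.29840624  0.24599123] 0.0852850501720136 [-0.16744118 -0.06221148  0.21835042]
```

View pics/top6.png

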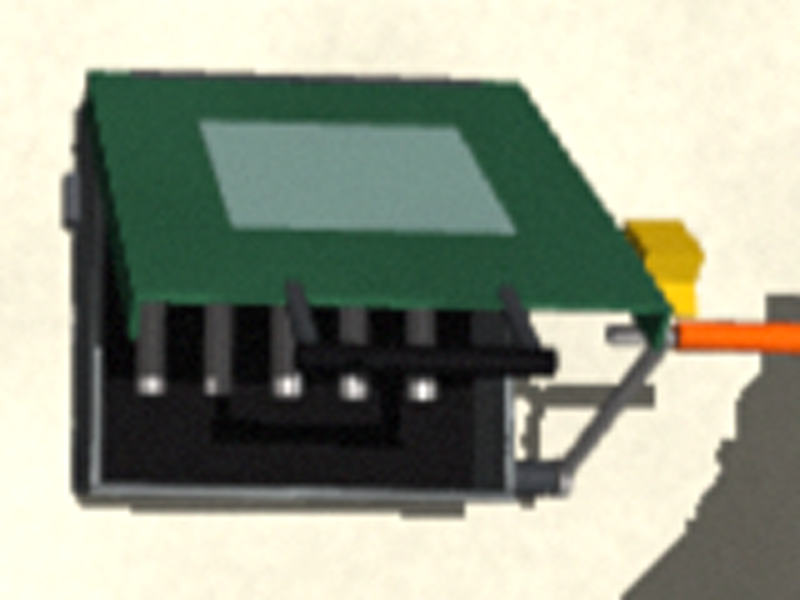

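View pics/scene6.png

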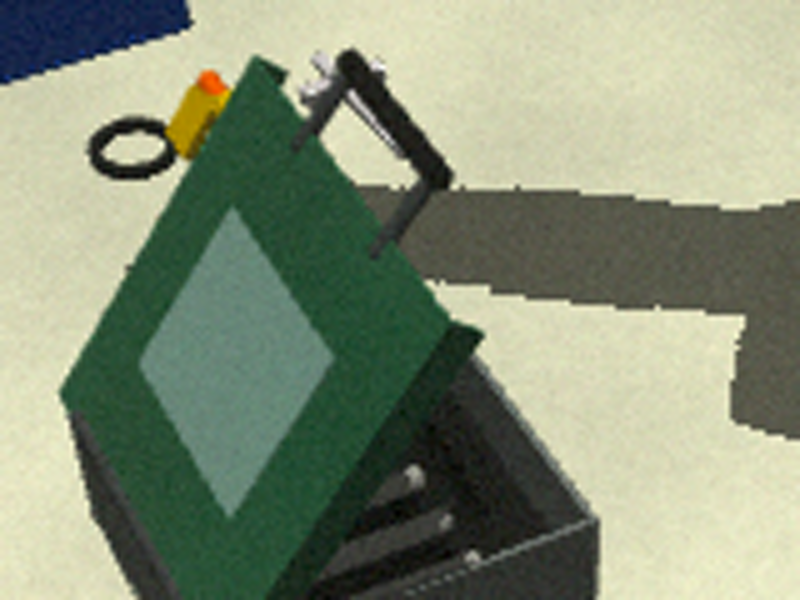

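The rod stands and its pin lies right of and below the catch (the orange starts at crop (675,337)); the hood is unmoved. I'll measure the rod angle from the orange end face in both views.

Run:
```python
from h import *
T=cam("top");S=cam("scene")
for C,r in ((T,(130,250,390,460)),(S,(35,80,180,220))):
    f=C[0]["frame"].astype(int); m=((f[...,0]>120)&(f[...,1]<110)&(f[...,2]<70)); k=np.zeros_like(m);k[r[0]:r[1],r[2]:r[3]]=1
    v,u=np.where(m&k); print(len(u),u.min(),u.max(),v.min(),v.max(),u.mean(),v.mean(), [round(v[u==q].mean(),1) for q in sorted(set(u))])
for y in(-.149,-.165,-.18): 
    pass
```

```text
185 397 432 174 199 414.92432432432435 192.83243243243243 [np.float64(174.0), np.float64(174.0), np.float64(174.0), np.float64(178.0), np.float64(180.8), np.float64(182.9), np.float64(182.8), np.float64(182.8), np.float64(183.6), np.float64(190.0), np.float64(193.0), np.float64(190.3), np.float64(191.1), np.float64(193.5), np.float64(196.0), np.float64(196.0), np.float64(196.0), np.float64(196.5), np.float64(197.0), np.float64(197.0), np.float64(197.0), np.float64(197.0), np.float64(197.0), np.float64(197.0), np.float64(197.0), np.float64(197.0), np.float64(197.0), np.float64(197.0), np.float64(197.0), np.float64(197.0), np.float64(197.0), np.float64(197.0), np.float64(197.0), np.float64(197.0), np.float64(197.0), np.float64(197.0)]
21 195 200 49 55 197.42857142857142 51.42857142857143 [np.float64(49.5), np.float64(50.5), np.float64(51.0), np.float64(51.5), np.float64(53.0), np.float64(53.0)]
```

Run:
```python
from h import *
T=cam("top");S=cam("scene")
print(onplane(T,432.4,197,[0,1,0],[0,-.2195,0]),[onz(T,432.4,197,z) for z in(.19,.2,.21)])
print([tri([ray(T,u,197),ray(S,197.4,51.4)]) for u in (420,426,432)])
for a in (1.0,1.1,1.2):
  p=[.4565+.1587*np.cos(a),-.2,.06+.1587*np.sin(a)]; print(a,proj(T,p),proj(S,p))
```

```text
[ 0.52616704 -0.2195      0.20093894] [array([ 0.52712722, -0.22548651,  0.19      ]), array([ 0.52624946, -0.22001385,  0.2       ]), array([ 0.52537169, -0.21454119,  0.21      ])]
[(array([ 0.52977415, -0.18153934,  0.22129647]), [np.float64(0.006673971682270321), np.float64(0.006673971682270338)]), (array([ 0.52760812, -0.19969901,  0.21091484]), [np.float64(0.002913011967963148), np.float64(0.0029130119679631073)]), (array([ 0.52542171, -0.21803122,  0.2005773 ]), [np.float64(0.0009304733873941832), np.float64(0.0009304733873941415)])]
1.0 [423.09082056 190.94733224] [194.58003335  57.93579018]
1.1 [424.88566945 196.02124853] [198.42185301  54.42917551]
1.2 [426.43654914 201.5248628 ] [202.55038021  51.24520198]
```

Rod is at about 1.10 rad, released. Next the handle bar: roughly (0.505, 0.014, 0.313), hood at about 0.88 rad.

Call:
{"api": "step_arm", "payload": {"series": [[[0, 0, 6], 0, 120], [[0, 0, 12], 0, 120], [[0, 2, 16], 0, 120], [[-1, 7, 16], 0, 120], [[-2.4, 12, 16], 0, 120]]}}

```text
clock: 8.55
tcp_pos: [0.503, -0.1749, 0.4004]
orientation: [-0.001, 0.707, 0.707, 0.001]
wrist_force: [0.7, -0.4, 0.2]
finger_gap: 0.045
```

Call:
{"api": "step_arm", "payload": {"series": [[[0, 5, 0], 0, 120], [[0, 10, 0], 0, 120], [[0, 15, 0], 0, 120], [[0, 19, 0], 0, 120], [[0, 19, 0], 0, 120]]}}

```text
clock: 9.18
tcp_pos: [0.5023, 0.0179, 0.3996]
orientation: [-0.002, 0.705, 0.709, 0.0]
wrist_force: [0.3, -1.0, -0.0]
finger_gap: 0.0452
```

Run:
```python
from h import *
for n,b in (("top",(130,270)),("scene",(0,155))):
    c=env.read_camera(n); f=c["frame"][b[0]:b[0]+120,b[1]:b[1]+160,::-1]
    cv2.imwrite(f"pics/{n}7.png",cv2.resize(cv2.convertScaleAbs(f,alpha=1.7),None,fx=5,fy=5,interpolation=cv2.INTER_CUBIC))
s=env.get_state();print(s["tcp_pos"],s["finger_gap"],s["wrist_force"],s["orientation"])
```

```text
[0.50270267 0.01551155 0.39956213] 0.04503896548636327 [ 0.70115535  0.1850262  -0.31641253] [-1.56718821e-03  7.06174806e-01  7.08035749e-01  2.58176956e-04]
```

View pics/scene7.png

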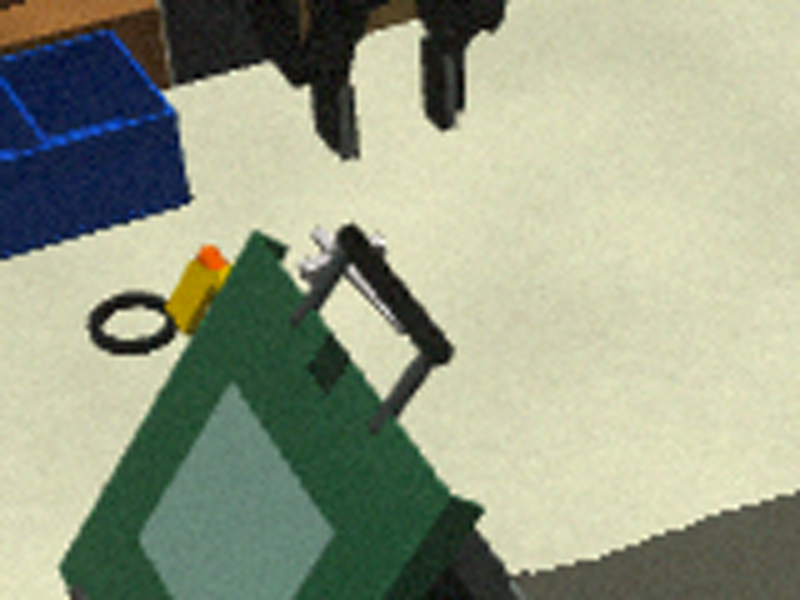

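The open fingers sit above the bar and straddle it in x. Descending and closing.

Call:
{"api": "step_arm", "payload": {"series": [[[0.15, 0, -3], 0, 120], [[0.15, 0, -6], 0, 120], [[0.15, 0, -8.5], 0, 120], [[0.15, 0, -10.3], 0, 120], [[0.15, 0, -10.3], 0, 120]]}}

```text
clock: 9.9
tcp_pos: [0.5032, 0.0144, 0.2948]
orientation: [-0.003, 0.707, 0.707, -0.001]
wrist_force: [-0.2, 0.5, 0.3]
finger_gap: 0.0451
```

Call:
{"api": "step_arm", "payload": {"series": [[[0, 0, 0], 0, 180], [[0, 0, 0], 0, 195], [[0, 0, 0], 0, 210], [[0, 0, 0], 0, 225], [[0, 0, 0], 0, 230]], "newtons": 20}}

```text
clock: 10.52
tcp_pos: [0.5039, 0.014, 0.295]
orientation: [-0.002, 0.707, 0.707, -0.001]
wrist_force: [4.4, -2.5, -1.7]
finger_gap: 0.0134
```

Run:
```python
from h import *
for n,b in (("top",(130,270)),("scene",(0,155))):
    c=env.read_camera(n); f=c["frame"][b[0]:b[0]+120,b[1]:b[1]+160,::-1]
    cv2.imwrite(f"pics/{n}8.png",cv2.resize(cv2.convertScaleAbs(f,alpha=1.7),None,fx=5,fy=5,interpolation=cv2.INTER_CUBIC))
s=env.get_state();print(s["tcp_pos"],s["finger_gap"],s["wrist_force"])
```

```text
[0.50366532 0.01406333 0.29488507] 0.013173676904356063 [ 4.36673786 -2.46201969 -2.07934152]
```

View pics/scene8.png

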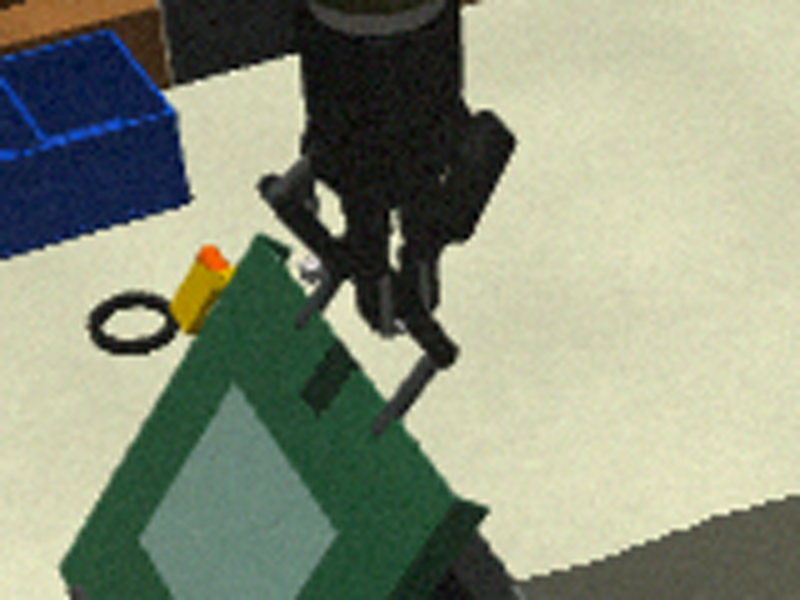

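Bar gripped (13 mm gap). Lowering along the arc.

Call:
{"api": "step_arm", "payload": {"series": [[[-0.47, 0, -0.4], 0, 230], [[-0.94, 0, -0.8], 0, 230], [[-1.35, 0, -1.18], 0, 230], [[-1.74, 0, -1.55], 0, 230], [[-2.13, 0, -1.95], 0, 230]]}}

```text
clock: 11.25
tcp_pos: [0.4818, 0.0143, 0.2752]
orientation: [-0.003, 0.707, 0.707, -0.001]
wrist_force: [3.1, 1.0, 0.7]
finger_gap: 0.0131
```

Call:
{"api": "step_arm", "payload": {"series": [[[-0.37, 0, -0.4], 0, 230], [[-0.74, 0, -0.8], 0, 230], [[-1.1, 0, -1.2], 0, 230], [[-1.4, 0, -1.6], 0, 230], [[-1.4, 0, -1.6], 0, 230]]}}

```text
clock: 11.88
tcp_pos: [0.4665, 0.0146, 0.2585]
orientation: [-0.004, 0.707, 0.707, -0.002]
wrist_force: [-2.4, 1.7, -0.0]
finger_gap: 0.0136
```

Run:
```python
from h import *
for n,b in (("top",(130,270)),("scene",(0,155))):
    c=env.read_camera(n); f=c["frame"][b[0]:b[0]+120,b[1]:b[1]+160,::-1]
    cv2.imwrite(f"pics/{n}9.png",cv2.resize(cv2.convertScaleAbs(f,alpha=1.7),None,fx=5,fy=5,interpolation=cv2.INTER_CUBIC))
s=env.get_state();print(s["tcp_pos"],s["finger_gap"],s["wrist_force"])
```

```text
[0.46647131 0.01455793 0.2584996 ] 0.012902421596720032 [-3.2089886   1.22442516 -0.6436781 ]
```

View pics/top9.png

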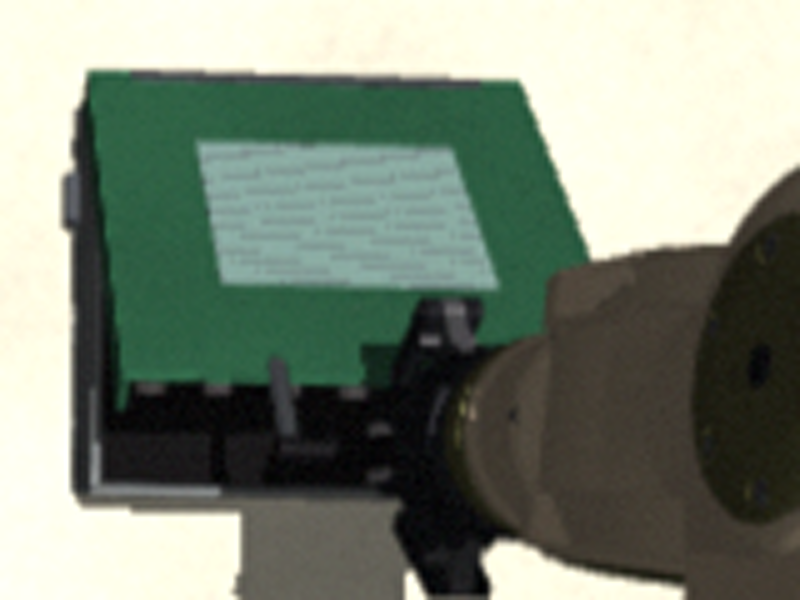

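View pics/scene9.png

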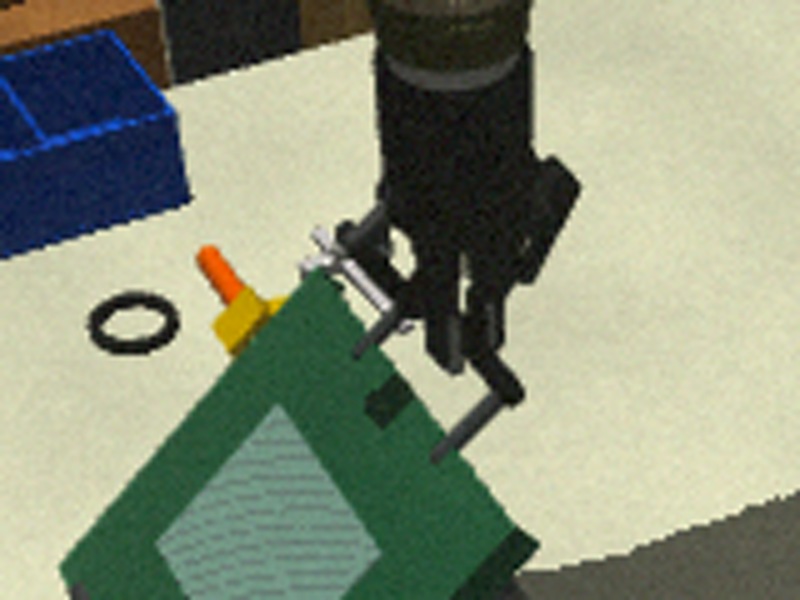

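The hood is down to about 0.69 rad with the catch coming down over the pin. Slow final descent, watching the force.

Call:
{"api": "step_arm", "payload": {"series": [[[-0.3, 0, -0.35], 0, 230], [[-0.6, 0, -0.7], 0, 230], [[-0.85, 0, -1.05], 0, 230], [[-1.05, 0, -1.35], 0, 230], [[-1.05, 0, -1.35], 0, 230]]}}

```text
clock: 12.6
tcp_pos: [0.4558, 0.0147, 0.2445]
orientation: [-0.004, 0.707, 0.707, -0.002]
wrist_force: [1.7, 2.9, -3.0]
finger_gap: 0.013
```

Call:
{"api": "step_arm", "payload": {"series": [[[-0.11, 0, -0.15], 0, 230], [[-0.22, 0, -0.3], 0, 230], [[-0.33, 0, -0.45], 0, 230], [[-0.33, 0, -0.45], 0, 230]]}}

```text
clock: 13.1
tcp_pos: [0.4524, 0.0147, 0.2398]
orientation: [-0.004, 0.707, 0.707, -0.002]
wrist_force: [1.8, 2.3, -0.9]
finger_gap: 0.0133
```

Call:
{"api": "step_arm", "payload": {"series": [[[-0.1, 0, -0.15], 0, 230], [[-0.2, 0, -0.3], 0, 230], [[-0.2, 0, -0.3], 0, 230]]}}

```text
clock: 13.48
tcp_pos: [0.4518, 0.0147, 0.2386]
orientation: [-0.003, 0.707, 0.707, -0.0]
wrist_force: [1.4, 3.3, 9.6]
finger_gap: 0.0131
```

Run:
```python
from h import *
for n,b in (("top",(130,270)),("scene",(0,155))):
    c=env.read_camera(n); f=c["frame"][b[0]:b[0]+120,b[1]:b[1]+160,::-1]
    cv2.imwrite(f"pics/{n}10.png",cv2.resize(cv2.convertScaleAbs(f,alpha=1.7),None,fx=5,fy=5,interpolation=cv2.INTER_CUBIC))
s=env.get_state();print(s["tcp_pos"],s["finger_gap"],s["wrist_force"],s["ft_torque"])
```

```text
[0.45177975 0.01466757 0.23858646] 0.01319547871678011 [1.01984118 3.63666695 8.70017002] [ 0.56925748 -0.38345746 -0.14115786]
```

View pics/scene10.png

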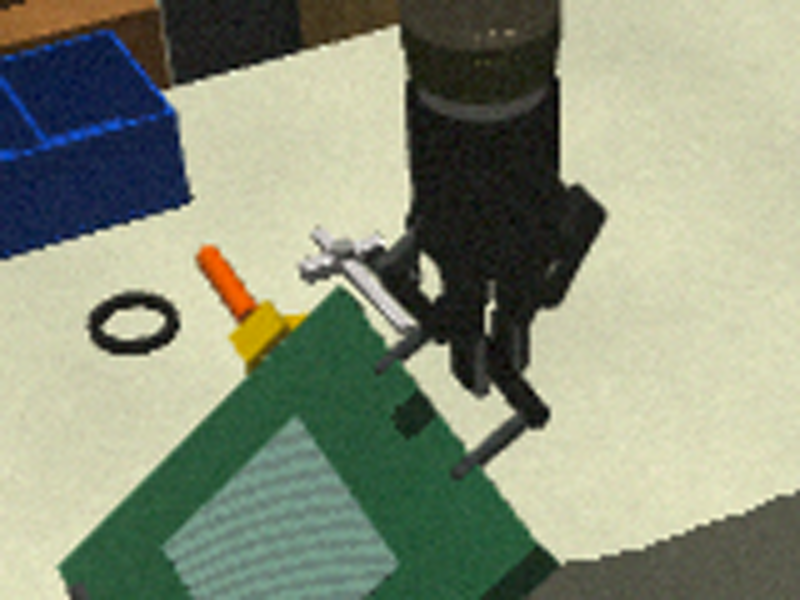

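Upward force jumped to about 9 N at roughly 0.60 rad, so the catch has come down on the pin. Releasing and rising.

Call:
{"api": "step_arm", "payload": {"series": [[[0, 0, 0], 0, 200], [[0, 0, 0], 0, 160], [[0, 0, 0], 0, 120], [[0, 0, 0], 0, 120]]}}

```text
clock: 14.08
tcp_pos: [0.4514, 0.0146, 0.2382]
orientation: [-0.003, 0.707, 0.707, -0.001]
wrist_force: [-0.4, -0.4, -0.3]
finger_gap: 0.0453
```

Call:
{"api": "step_arm", "payload": {"series": [[[0, 0, 3], 0, 120], [[0, 0, 8], 0, 120], [[0, 0, 13], 0, 120], [[-5, 4, 15], 0, 120], [[-8, 9, 15], 0, 120]]}}

```text
clock: 14.7
tcp_pos: [0.3713, 0.1047, 0.3897]
orientation: [-0.002, 0.708, 0.706, 0.0]
wrist_force: [1.1, 2.3, -1.2]
finger_gap: 0.045
```

Call:
{"api": "step_arm", "payload": {"series": [[[0, 5, 0], 0, 120], [[0, 10, 0], 0, 120], [[0, 15, 0], 0, 120], [[0, 15, 0], 0, 120]]}}

```text
clock: 15.2
tcp_pos: [0.3707, 0.2573, 0.389]
orientation: [-0.002, 0.706, 0.708, -0.0]
wrist_force: [-0.5, -0.2, -0.5]
finger_gap: 0.0453
```

Run:
```python
from h import *
for n,b in (("top",(130,270)),("scene",(0,155))):
    c=env.read_camera(n); f=c["frame"][b[0]:b[0]+120,b[1]:b[1]+160,::-1]
    cv2.imwrite(f"pics/{n}11.png",cv2.resize(cv2.convertScaleAbs(f,alpha=1.7),None,fx=5,fy=5,interpolation=cv2.INTER_CUBIC))
    cv2.imwrite(f"pics/{n}11full.png",c["frame"][:,:,::-1])
s=env.get_state();print(s["tcp_pos"],s["finger_gap"],s["wrist_force"])
```

```text
[0.3709471  0.25489608 0.38934105] 0.045205592783656226 [-0.00880389 -0.1384857   0.01076943]
```

View pics/top11.png

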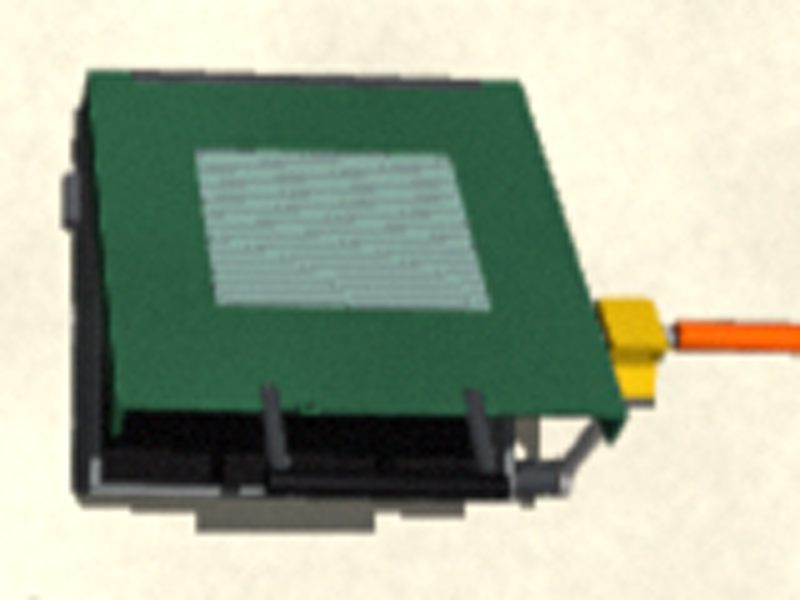

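View pics/scene11.png

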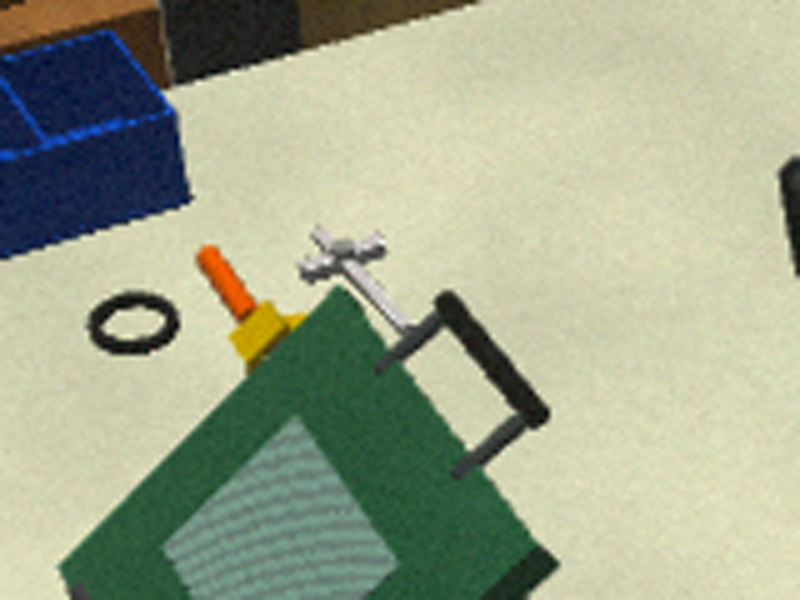

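View pics/scene11full.png

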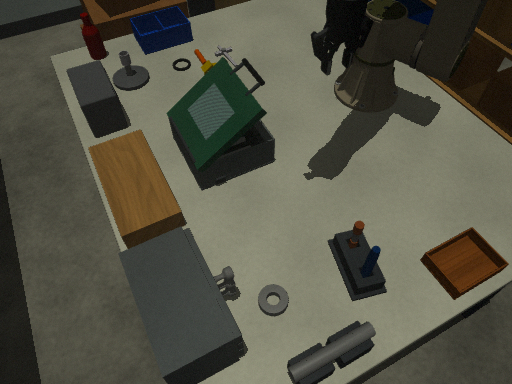

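The hood now rests with the yellow catch over the pin (the orange at (680,337) hasn't moved), and the mandrel stands untouched. Checking the angles.

Run:
```python
from h import *
T=cam("top");S=cam("scene")
sc=lambda x,y:(155+(x+.5)/5-.5,(y+.5)/5-.5)
for a,b in [((270,482),(537,414)),((508,487),(447,300))]:
    p,e=tri([ray(T,*t5(*a)),ray(S,*sc(*b))]); print(p,e,np.arctan2(p[2]-.1,.6795-p[0]))
f=T[0]["frame"].astype(int); m=(f[...,0]>120)&(f[...,1]<110)&(f[...,2]<70); m[:,:405]=0;m[:,440:]=0;m[:130]=0;m[250:]=0
v,u=np.where(m);print(u.min(),u.max(),v.mean())
p,e=tri([ray(T,u.max()+.4,v.mean()),ray(S,*sc(207,253))]);print(p,e)
for px in (.4548,.4565,.458): print(np.arctan2(p[2]-.06,p[0]-px))
```

```text
[0.45227757 0.07148857 0.2564523 ] [np.float64(0.0013739712562417404), np.float64(0.0013739712562419748)] 0.6029949071539252
[ 0.44986399 -0.04089016  0.25587059] [np.float64(0.0005998116930561088), np.float64(0.000599811693056109)] 0.5963367417406373
406 432 196.6412213740458
[ 0.52751512 -0.2180734   0.20476941] [np.float64(0.0009296597700932137), np.float64(0.0009296597700932594)]
1.105324499546636
1.1147456848750228
1.1231314987995624
```

```bash
python3 -c "
from workcell import env
print(env.hand_in()); print(env.get_state()['clock'])"
```

```text
the job is handed in; nothing more can be done
None
the job is handed in; nothing more can be done
```

I swung the prop rod up by its orange grip to under the catch and let go. Then I lowered the hood by its handle bar until the catch met the pin, released it, backed the arm clear and handed in. That took about 15 s of the 50 s allowed.

- **Prop rod:** the last camera check, after the hood was down, put it at 1.11–1.12 rad against a target of 1.10 ± 0.08. While I raised it, a circle fit to the gripper path with the known radius gave 1.10. A fit with the radius left free gave 1.05, but its radius was 173 mm instead of the known 158.7 mm, so I did not rely on it.
- **Hood:** at the end it measured 0.60 rad (range 0.55–0.67). It was still at about 0.88 rad when I released the rod. An upward force of about 9 N marked the contact with the pin.
- **Mandrel and arm:** the last scene picture shows the blue mandrel upright in its stand, and the arm never went near it. The arm was clear with about zero wrist force. I did not measure the hood's speed.

The hand-in reported no verdict.

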